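# Lift the red tape roll off its post and hold it level over the saucer

## Task

Slide the red tape roll straight up off its post without dragging the stand about, and carry it level to the saucer. Finish still holding it in the gripper, level and still, its middle about 15 cm above the centre of the saucer, so that I can cut a strip and the trimmings fall on the saucer. Leave the blue roll on its post and everything else where it stands.

Things in the scene. Friction and masses are not known exactly. Their poses are not given: they have to be found in the camera images.
- red_roll_center (a point): centre (half-way up, on the axis) of the red roll of tape: outer diameter 62 mm, width 44 mm, cardboard core with a 27 mm hole, about 0.12 kg, rigid; its axis (z) is upright. It sits flat on the stand with one of the two posts through its hole; which post varies
- blue_roll_center (a point): centre (half-way up, on the axis) of the blue roll of tape, same size as the red one, on the other post
- stand: loose wooden tape stand, about 0.8 kg, origin at the centre of its underside: base 90 mm (own x) by 210 mm (own y), 20 mm thick, with two upright round posts 19 mm in diameter at own y = +60 and -60 mm, whose tops are 78 mm above the table (14 mm above the tops of the rolls). The stand may be on either side of the table, turned up to about 0.5 rad
- post_left (a point): centre of the top of the post at the stand's own y = +60 mm
- post_right (a point): centre of the top of the post at the stand's own y = -60 mm
- saucer: loose white ceramic saucer, 140 mm across, 20 mm high, lying on the table; origin at the centre of its underside; on the other side of the table from the stand
- tiffin: bystander: red plastic tiffin box with white clip latches, 116 x 186 mm (own x, y), 68 mm high, origin at the centre of its underside
- tumbler: bystander: steel tumbler, 74 mm across the rim, 105 mm high, origin at the centre of its underside
- jar: bystander: glass jar of hair bands with yellow twist cap, 74 mm across, 103 mm high, origin at the centre of its underside
- top: bystander: wooden toy top standing on its flat crown, point up, 56 mm across, 67 mm high, origin at the centre of its underside
Mind the look-alikes: they are no part of the job. Of the things that look like the stand, take the one that is farthest to the robot's left at the start. What is shaped like the part that bears red_roll_center but white is not meant.

How it is judged:
By the outcome, as a careful person would: the job done as asked, in the order asked, and still so for the second after the job is handed in, while the arm keeps its last pose, push and grip.
It also fails if it takes over 40 s, if anything falls off the work surface, if the arm or the gripper's body presses on something with over 40 N, if the wrist force passes 120 N, or if a joint passes its speed limit or range.

## Robot

A 7-joint arm with a two-finger parallel gripper is mounted at the origin on the work surface. World frame = base frame: x ahead of the robot, y to its left, z up, the work surface at z = 0. Lengths are in m, angles in rad, forces in N, time in s.
With the tool pointing down it reaches from about 0.425 to 0.925 m from the base axis. Payload 6.8 kg.
Tool frame: the origin (TCP) lies on the centre line of the jaws, within the pads' length; the fingertips stand 14 mm ahead of it and the grasp point (between the pads) lies 5 mm behind it (r.tips_ahead is the distance from the TCP to the fingertips, in m); z points along the fingers, y is the line along which they close (so a half turn about z gives the same grasp; the last joint's range is limited). The gripper opens to 85 mm and grips with 20 to 120 N. Pads are 22 mm wide; open, the fingers measure 114 mm over their backs; the gripper's body (76 mm by 85 mm) begins 54 mm behind the grasp point. The pads swing forward as they close: fully open they stand 13 mm farther back than shut.
Start: joints at [1.055, 0.477, 0.022, 1.555, -0.011, 1.109, -0.083], TCP at [0.268, -0.62, 0.245] pointing down, gripper open.
Joint ranges: [-2.96, 2.96], [-0.34, 2.1], [-1.41, 1.46], [0.24, 2.44], [-1.37, 4.51], [0.17, 1.92], [-2.96, 2.96]. Speed limits (rad/s): [2.39, 2.39, 3.14, 3.14, 3.14, 3.14, 3.14].

## Interface

Orientations are given as a rotation vector (axis times angle).
In Python, from bench import r, eyes gives the robot as it stands.
- The arm moves only by the tool step_arm, never from a script. Its argument "rows" is a list of rows, each a list of 6 numbers: the shift along the world's x, y, z in units of 60 cm (1.0 is 60 cm), then the turn, a rotation vector about the world's x, y, z in units of pi rad (1.0 is pi rad). In form: [[x, y, z, rx, ry, rz], ...]. A call has 1 to 5 rows; each row is the pose to reach, as a shift and turn from the pose commanded when the call began, turning the shorter way round; what a row does not reach only later rows make up. A row lasts 1/12 s, in which the tool goes at most 41.7 mm and 7.16 degrees, less where a joint would pass 70% of its speed; a pose out of reach is approached as far as the arm can. A call with a number of a shift or a turn outside -1 to 1 is refused whole. A call with a gripper value outside its range is refused whole. "jaw" is the closure, from 0 (fully open) to 1 (shut), set as the call begins (left out, the last holds). The fingers move at their own pace and stop on an object; "squeeze" is the grip in N (left out, the last holds). Time passes only in rows, so rows that repeat a pose let the fingers close. It gives the time, the measured TCP pose, the force, the opening and the grip force at its end, in the units of the state.
- r.get_obs(): the state, without advancing time (a new reading comes with each control period).
- eyes.grab_frame(name): name is "scene" or "top"; returns the picture (420x560x3 uint8, red, green, blue); there is no depth.
- eyes.camera_info(name): a dict with "mtx" (3x3 intrinsics, pixels), "extrinsics" (4x4, takes a point from camera to world coordinates). Camera axes: x right, y down, z forward; pixel columns grow to the right and rows downward; lengths in m; the calibration is good to about 2 mm. A picture is of the moment at which its call begins. camera_info takes no time and is no camera call.
- r.hand_in(): hands the job in; it is judged then, once.
The state is a dict: "clock": time; "joints": joint angles; "qvel": joint speeds; "tau": joint torques, N m; "tcp_pos": TCP position; "orientation": TCP orientation; "contact_force": force on the tool from outside, world axes, zero at the start; "moment": the same for the moment, N m; "grip_width": finger opening in m; "gripper_force": force on a finger pad.
Only numpy, scipy, OpenCV 4.12 (cv2) and the standard library are available. Lean on these libraries where they do the work, as an engineer would, in place of code of your own. Each camera call takes 0.05 s, during which the arm holds its last target. There are 200 camera calls.

## Working session

There is one attempt and no reset: what is moved stays moved. The work goes in short steps, Python scripts to look and compute and a tool call to move; the robot and the scene stay as the last step left them, time stands still between calls to the robot, and variables do not carry over. Pictures are saved under pics/ and viewed, at most 10 in all, crops included, and the job is handed in when it is done.

Besides the shell and the picture viewer there is one more tool, called after "Request:" by a JSON object that holds its "fn" and its "kwargs". step_arm: Moves the arm, as the interface text tells. Shifts and turns lie within -1 to 1; 1 stands for 60 cm of shift or pi rad of turn. Its arguments: {"type":"object","properties":{"rows":{"type":"array"},"jaw":{"type":"number"},"squeeze":{"type":"number"}},"required":["rows"]}

```bash
mkdir -p pics; python3 - <<'E'
from bench import r,eyes
import cv2,numpy as np
for n in("scene","top"):
    cv2.imwrite(f"pics/{n}0.png",eyes.grab_frame(n)[:,:,::-1])
    c=eyes.camera_info(n);print(n,np.round(c["mtx"],1).tolist(),np.round(c["extrinsics"],3).tolist())
print(r.get_obs())
E
```

```text
scene [[429.6, 0.0, 278.8], [0.0, 429.6, 219.2], [0.0, 0.0, 1.0]] [[-0.871, 0.326, -0.367, 0.913], [0.491, 0.56, -0.668, 0.625], [-0.013, -0.762, -0.648, 0.761], [0.0, 0.0, 0.0, 1.0]]
top [[500.6, 0.0, 273.4], [0.0, 500.6, 214.9], [0.0, 0.0, 1.0]] [[-0.023, -0.996, 0.084, 0.407], [-1.0, 0.023, -0.008, -0.059], [0.006, -0.084, -0.996, 1.165], [0.0, 0.0, 0.0, 1.0]]
{'clock': 0.1, 'joints': array([ 1.0548733 ,  0.47771904,  0.0223404 ,  1.55633294, -0.01146389,
        1.10927695, -0.08310175]), 'qvel': array([ 7.11406297e-04, -3.84968877e-03,  5.12016533e-05, -4.41333323e-03,
        1.60896088e-04,  3.55746392e-04,  1.54574554e-03]), 'tau': array([ 4.87750236e-03, -5.97761786e+01,  1.61429219e+00, -2.81953096e+01,
        1.29552896e-02,  5.08534518e-03,  3.60818575e-06]), 'tcp_pos': array([ 0.26750176, -0.61919389,  0.2444301 ]), 'orientation': array([-3.07498700e+00, -6.35921479e-01,  7.36127882e-04]), 'contact_force': array([-0.21182186,  0.90568561,  0.09172536]), 'moment': array([-0.01475908,  0.02432833, -0.00402082]), 'gripper_force': 0.0, 'grip_width': 0.08515817010037709}
```

View pics/scene0.png

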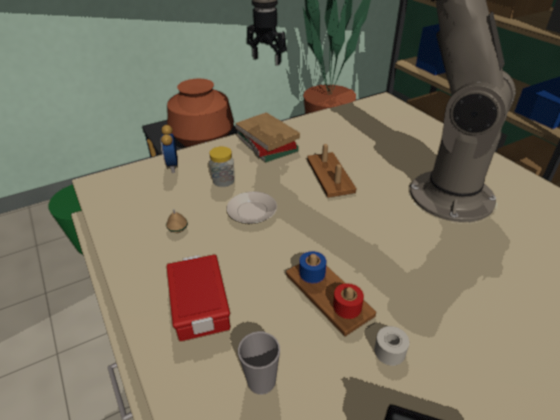

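View pics/top0.png

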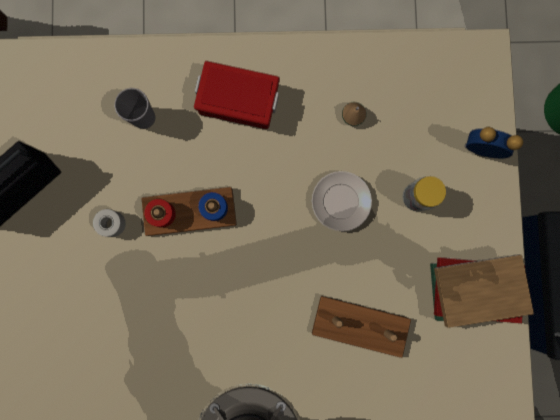

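Two things look like the stand: the loaded one at top-view (188,212) and an empty one at (362,326). The robot's left is the image's left, so the loaded one is meant. Two loose or seated rolls could pass for the target: the red one at (157,212) and a white one at (108,223), which is the decoy. I'll confirm with one crop and measure.

```bash
cat > h.py <<'E'
from bench import r,eyes
import cv2,numpy as np
def ray(n,uv):
    c=eyes.camera_info(n);E=np.array(c["extrinsics"])
    d=E[:3,:3]@np.linalg.solve(np.array(c["mtx"]),[*uv,1.]);return E[:3,3],d
def onz(n,uv,z):
    o,d=ray(n,uv);return o+d*(z-o[2])/d[2]
def tri(a,b):
    A=[];B=[]
    for o,d in(a,b):
        d=d/np.linalg.norm(d);P=np.eye(3)-np.outer(d,d);A.append(P);B.append(P@o)
    return np.linalg.solve(sum(A),sum(B))
def blob(im,lo,hi,box):
    h=cv2.cvtColor(im,cv2.COLOR_RGB2HSV);m=cv2.inRange(h,lo,hi)
    k=np.zeros_like(m);x0,y0,x1,y1=box;k[y0:y1,x0:x1]=255;m&=k
    cs,_=cv2.findContours(m,cv2.RETR_EXTERNAL,cv2.CHAIN_APPROX_NONE)
    return max(cs,key=cv2.contourArea)
E
python3 - <<'E'
from h import *
t=eyes.grab_frame("top")
cv2.imwrite("pics/crop1.png",cv2.resize(t[170:250,80:250],None,fx=4.5,fy=4.5,interpolation=cv2.INTER_CUBIC)[:,:,::-1])
for nm,lo,hi,box in(("red",(0,200,90),(4,255,255),(135,190,180,235)),("blue",(100,120,40),(130,255,255),(190,185,235,230)),("saucer",(0,0,110),(180,60,255),(305,165,380,240)),("white",(0,0,90),(180,60,255),(85,200,130,245)),):
    c=blob(t,lo,hi,box);(u,v),R=cv2.minEnclosingCircle(c);M=cv2.moments(c)
    print(nm,(round(u,1),round(v,1)),R,cv2.contourArea(c),M['m10']/M['m00'],M['m01']/M['m00'],onz("top",(u,v),{"saucer":.02,"white":.022}.get(nm,.046)).round(4))
print(r.tips_ahead)
E
```

```text
red (157.6, 212.1) 13.830121994018555 524.0 158.09732824427482 212.22519083969465 [0.5131 0.1914 0.046 ]
blue (212.4, 205.9) 13.953926086425781 558.0 212.34856630824373 205.99910394265234 [0.5241 0.0686 0.046 ]
saucer (340.9, 200.5) 31.084863662719727 2831.5 340.5064453469892 200.28330095944435 [ 0.5328 -0.2241  0.02  ]
white (103.5, 221.6) 16.36274528503418 623.0 105.33012306046012 222.20572498662384 [0.4964 0.3203 0.022 ]
0.014
```

View pics/crop1.png

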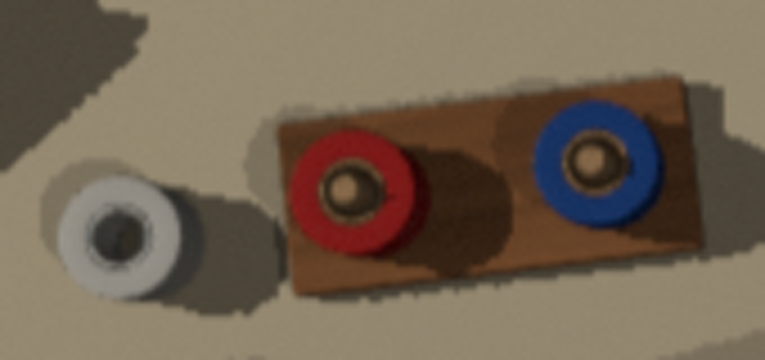

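The crop shows the red roll at (351,192) and the blue one at (598,163), both on the loaded stand. The white roll stands loose at (120,236). Next I cast rays to the roll's top face and the post top, and cross-check with the scene view.

```bash
python3 - <<'E'
from h import *
f=lambda u,v:((u+.5)/4.5-.5+80,(v+.5)/4.5-.5+170)
for n,p,z in(("redtop",(351,192),.064),("post",(346,189),.078),("bluetop",(598,163),.064),("bpost",(594,159),.078)):print(n,onz("top",f(*p),z).round(4))
s=eyes.grab_frame("scene")
for nm,lo,hi,box in(("red",(0,200,90),(4,255,255),(325,275,372,325)),("blue",(100,120,40),(130,255,255),(290,245,335,290)),("saucer",(0,0,110),(180,60,255),(220,190,280,230))):
    c=blob(s,lo,hi,box);(u,v),(a,b),th=cv2.minAreaRect(c);x,y,w,h=cv2.boundingRect(c)
    print(nm,x,y,w,h,onz("scene",(x+w/2-.5,y+h/2-.5),.042 if nm!="saucer" else .01).round(4))
E
```

```text
redtop [0.511  0.1874 0.064 ]
post [0.5112 0.1867 0.078 ]
bluetop [0.5225 0.0663 0.064 ]
bpost [0.523  0.0667 0.078 ]
red 334 285 29 34 [0.5117 0.1898 0.042 ]
blue 300 252 26 31 [0.5225 0.0691 0.042 ]
saucer 226 190 52 34 [ 0.5274 -0.2355  0.01  ]
```

Request:
{"fn": "step_arm", "kwargs": {"rows": [[0.045, 0.05, 0, 0, 0, 0.038], [0.09, 0.1, 0, 0, 0, 0.076], [0.135, 0.15, 0, 0, 0, 0.114], [0.18, 0.2, 0, 0, 0, 0.152], [0.225, 0.25, 0, 0, 0, 0.19]], "jaw": 0}}

```text
clock: 0.62
tcp_pos: [0.4036, -0.468, 0.2453]
orientation: [2.749, 1.52, -0.0]
contact_force: [0.5, 0.0, -0.9]
grip_width: 0.0854
gripper_force: 0.0
```

Request:
{"fn": "step_arm", "kwargs": {"rows": [[0.03, 0.06, 0, 0, 0, 0.038], [0.06, 0.12, 0, 0, 0, 0.076], [0.09, 0.18, 0, 0, 0, 0.114], [0.12, 0.24, 0, 0, 0, 0.152], [0.15, 0.3, 0, 0, 0, 0.19]]}}

```text
clock: 1.03
tcp_pos: [0.4931, -0.2878, 0.2454]
orientation: [2.18, 2.262, -0.0]
contact_force: [0.3, -0.1, 0.4]
grip_width: 0.0855
gripper_force: 0.0
```

Request:
{"fn": "step_arm", "kwargs": {"rows": [[0.006, 0.066, 0, 0, 0, 0.004], [0.012, 0.132, 0, 0, 0, 0.008], [0.018, 0.198, 0, 0, 0, 0.012], [0.024, 0.264, 0, 0, 0, 0.016], [0.03, 0.33, 0, 0, 0, 0.02]]}}

```text
clock: 1.45
tcp_pos: [0.5104, -0.0899, 0.2454]
orientation: [2.115, 2.323, -0.0]
contact_force: [1.7, -0.3, 0.3]
grip_width: 0.0851
gripper_force: 0.0
```

Request:
{"fn": "step_arm", "kwargs": {"rows": [[0, 0.066, 0, 0, 0, 0], [0, 0.132, 0, 0, 0, 0], [0, 0.198, 0, 0, 0, 0], [0, 0.264, 0, 0, 0, 0], [0, 0.33, 0, 0, 0, 0]]}}

```text
clock: 1.87
tcp_pos: [0.5103, 0.108, 0.2454]
orientation: [2.115, 2.322, 0.0]
contact_force: [1.5, 1.2, -0.3]
grip_width: 0.0853
gripper_force: 0.0
```

Request:
{"fn": "step_arm", "kwargs": {"rows": [[0, 0.06, -0.01, 0, 0, 0], [0, 0.105, -0.05, 0, 0, 0], [0, 0.13, -0.1, 0, 0, 0], [0, 0.13, -0.15, 0, 0, 0], [0, 0.13, -0.15, 0, 0, 0]]}}

```text
clock: 2.28
tcp_pos: [0.5071, 0.1839, 0.1502]
orientation: [-2.109, -2.322, 0.013]
contact_force: [-1.7, -0.7, -0.3]
grip_width: 0.0855
gripper_force: 0.0
```

```bash
python3 - <<'E'
from h import *
s=eyes.grab_frame("scene");t=eyes.grab_frame("top")
a=cv2.resize(s[200:340,260:420],(640,560),interpolation=cv2.INTER_CUBIC)
cv2.imwrite("pics/a2.png",a[:,:,::-1]);cv2.imwrite("pics/t2.png",t[:,:,::-1])
o=r.get_obs();print(o["tcp_pos"],o["orientation"])
c=eyes.camera_info("scene");E=np.linalg.inv(c["extrinsics"])
p=np.array(c["mtx"])@(E@[*o["tcp_pos"],1])[:3];print(p/p[2])
c=blob(t,(0,0,110),(180,60,255),(305,165,380,240));(u,v),R=cv2.minEnclosingCircle(c);print(u,v,R,onz("top",(u,v),.02))
E
```

```text
[0.51022215 0.1837118  0.15493531] [-2.11455971 -2.32197651  0.00363411]
[352.09030553 261.98368574   1.        ]
340.36865234375 200.51492309570312 31.406646728515625 [ 0.53274312 -0.22290725  0.02      ]
```

View pics/a2.png

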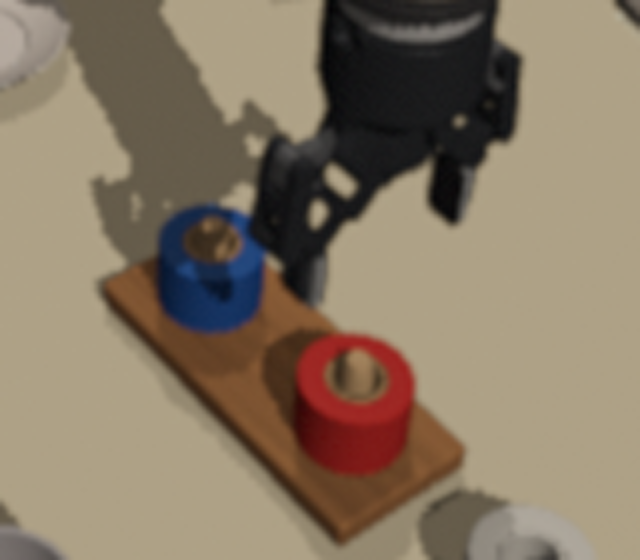

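Request:
{"fn": "step_arm", "kwargs": {"rows": [[0.001, 0.007, -0.03, 0, 0, 0], [0.001, 0.007, -0.06, 0, 0, 0], [0.001, 0.007, -0.09, 0, 0, 0], [0.001, 0.007, -0.1, 0, 0, 0], [0.001, 0.007, -0.1, 0, 0, 0]]}}

```text
clock: 2.8
tcp_pos: [0.5118, 0.1876, 0.0957]
orientation: [2.117, 2.321, -0.001]
contact_force: [-0.3, 0.1, 0.3]
grip_width: 0.0856
gripper_force: 0.0
```

Request:
{"fn": "step_arm", "kwargs": {"rows": [[0, 0.001, -0.03, 0, 0, 0], [0, 0.001, -0.06, 0, 0, 0], [0, 0.001, -0.08, 0, 0, 0], [0, 0.001, -0.09, 0, 0, 0], [0, 0.001, -0.09, 0, 0, 0]]}}

```text
clock: 3.22
tcp_pos: [0.5113, 0.1888, 0.0412]
orientation: [-2.115, -2.322, 0.001]
contact_force: [0.0, 1.1, 0.1]
grip_width: 0.0852
gripper_force: 0.0
```

Request:
{"fn": "step_arm", "kwargs": {"rows": [[0, 0, 0, 0, 0, 0], [0, 0, 0, 0, 0, 0], [0, 0, 0, 0, 0, 0], [0, 0, 0, 0, 0, 0], [0, 0, 0, 0, 0, 0]], "jaw": 0.2, "squeeze": 25}}

```text
clock: 3.63
tcp_pos: [0.5116, 0.1892, 0.0418]
orientation: [2.115, 2.323, 0.001]
contact_force: [-0.4, -0.0, 0.1]
grip_width: 0.0686
gripper_force: 0.0
```

Request:
{"fn": "step_arm", "kwargs": {"rows": [[0, 0, 0, 0, 0, 0], [0, 0, 0, 0, 0, 0], [0, 0, 0, 0, 0, 0], [0, 0, 0, 0, 0, 0]], "jaw": 0.25}}

```text
clock: 3.97
tcp_pos: [0.5113, 0.1891, 0.0413]
orientation: [-2.115, -2.323, 0.0]
contact_force: [-0.7, -0.1, 0.4]
grip_width: 0.0642
gripper_force: 0.1
```

Request:
{"fn": "step_arm", "kwargs": {"rows": [[0, 0, 0, 0, 0, 0], [0, 0, 0, 0, 0, 0], [0, 0, 0, 0, 0, 0], [0, 0, 0, 0, 0, 0], [0, 0, 0, 0, 0, 0]], "jaw": 0.4, "squeeze": 30}}

```text
clock: 4.38
tcp_pos: [0.5112, 0.1891, 0.0416]
orientation: [2.115, 2.323, -0.0]
contact_force: [-2.2, -0.7, 5.5]
grip_width: 0.062
gripper_force: 32.2
```

Request:
{"fn": "step_arm", "kwargs": {"rows": [[0, 0, 0.005, 0, 0, 0], [0, 0, 0.01, 0, 0, 0], [0, 0, 0.015, 0, 0, 0], [0, 0, 0.02, 0, 0, 0], [0, 0, 0.02, 0, 0, 0]], "squeeze": 40}}

```text
clock: 4.8
tcp_pos: [0.5117, 0.1893, 0.0539]
orientation: [2.115, 2.323, 0.001]
contact_force: [-0.4, -1.0, -1.6]
grip_width: 0.0622
gripper_force: 43.7
```

Request:
{"fn": "step_arm", "kwargs": {"rows": [[0, 0, 0.02, 0, 0, 0], [0, 0, 0.045, 0, 0, 0], [0, 0, 0.07, 0, 0, 0], [0, 0, 0.095, 0, 0, 0], [0, 0, 0.12, 0, 0, 0]]}}

```text
clock: 5.22
tcp_pos: [0.5112, 0.1892, 0.1267]
orientation: [-2.115, -2.323, -0.0]
contact_force: [0.4, -0.8, -0.1]
grip_width: 0.0621
gripper_force: 44.0
```

Request:
{"fn": "step_arm", "kwargs": {"rows": [[0, 0, 0.02, 0, 0, 0], [0, 0, 0.04, 0, 0, 0], [0, 0, 0.052, 0, 0, 0], [0, 0, 0.052, 0, 0, 0]]}}

```text
clock: 5.55
tcp_pos: [0.5122, 0.1896, 0.1583]
orientation: [2.114, 2.322, 0.004]
contact_force: [0.3, -0.2, -1.7]
grip_width: 0.0621
gripper_force: 44.0
```

```bash
python3 - <<'E'
from h import *
s=eyes.grab_frame("scene")
cv2.imwrite("pics/a3.png",cv2.resize(s[200:340,260:420],(640,560),interpolation=cv2.INTER_CUBIC)[:,:,::-1])
o=r.get_obs();print(o["tcp_pos"],o["contact_force"],o["moment"])
E
```

```text
[0.51170537 0.18926715 0.15721565] [ 0.11300237 -0.98086449 -1.1522452 ] [0.01640365 0.02931049 0.01203558]
```

View pics/a3.png

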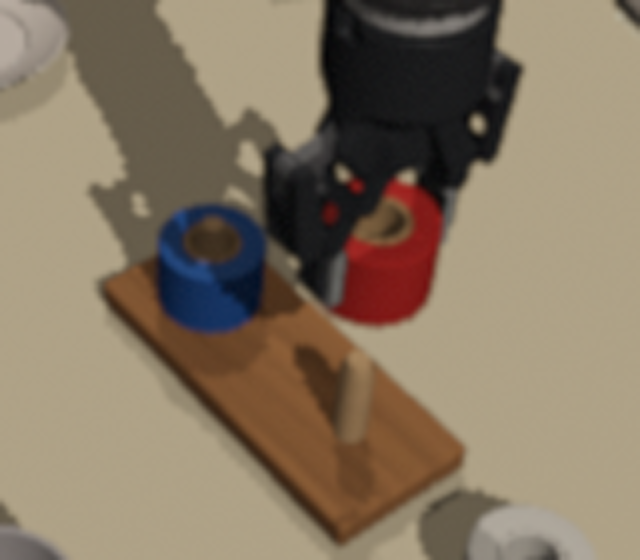

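The red roll is off its post and held level, the stand has not moved, and blue stays on its post. Carrying it to the saucer at (0.533, -0.224).

Request:
{"fn": "step_arm", "kwargs": {"rows": [[0, -0.015, 0, 0, 0, 0], [0.002, -0.045, 0, 0, 0, 0], [0.005, -0.09, 0, 0, 0, 0], [0.008, -0.14, 0, 0, 0, 0], [0.01, -0.19, 0, 0, 0, 0]]}}

```text
clock: 6.02
tcp_pos: [0.5165, 0.0734, 0.1554]
orientation: [-2.113, -2.323, 0.002]
contact_force: [0.5, 0.5, -1.4]
grip_width: 0.062
gripper_force: 44.0
```

Request:
{"fn": "step_arm", "kwargs": {"rows": [[0.003, -0.05, 0, 0, 0, 0], [0.006, -0.1, 0, 0, 0, 0], [0.01, -0.15, 0, 0, 0, 0], [0.013, -0.2, 0, 0, 0, 0], [0.016, -0.25, 0, 0, 0, 0]]}}

```text
clock: 6.43
tcp_pos: [0.5258, -0.0771, 0.1555]
orientation: [-2.115, -2.321, 0.002]
contact_force: [0.9, 0.0, -1.5]
grip_width: 0.0619
gripper_force: 44.0
```

Request:
{"fn": "step_arm", "kwargs": {"rows": [[0.003, -0.05, 0, 0, 0, 0], [0.006, -0.1, 0, 0, 0, 0], [0.008, -0.145, 0, 0, 0, 0], [0.01, -0.18, 0, 0, 0, 0], [0.01, -0.205, 0, 0, 0, 0]]}}

```text
clock: 6.85
tcp_pos: [0.5315, -0.2015, 0.1552]
orientation: [-2.118, -2.318, 0.003]
contact_force: [1.4, -0.4, -0.4]
grip_width: 0.0618
gripper_force: 44.0
```

Request:
{"fn": "step_arm", "kwargs": {"rows": [[0, -0.015, 0, 0, 0, 0], [0, -0.025, 0, 0, 0, 0], [0, -0.03, 0, 0, 0, 0], [0, -0.03, 0, 0, 0, 0], [0, -0.03, 0, 0, 0, 0]]}}

```text
clock: 7.27
tcp_pos: [0.5329, -0.2147, 0.1564]
orientation: [-2.113, -2.324, -0.001]
contact_force: [0.1, 0.8, -1.2]
grip_width: 0.0619
gripper_force: 44.0
```

Request:
{"fn": "step_arm", "kwargs": {"rows": [[0, -0.007, 0, 0, 0, 0], [0, -0.014, 0, 0, 0, 0], [0, -0.014, 0, 0, 0, 0], [0, -0.014, 0, 0, 0, 0], [0, -0.014, 0, 0, 0, 0]]}}

```text
clock: 7.68
tcp_pos: [0.5329, -0.2241, 0.1565]
orientation: [-2.115, -2.323, -0.0]
contact_force: [-0.1, -0.7, -1.7]
grip_width: 0.0618
gripper_force: 44.0
```

```bash
python3 - <<'E'
from h import *
s=eyes.grab_frame("scene")
cv2.imwrite("pics/a4.png",s[:,:,::-1])
o=r.get_obs();print(o["tcp_pos"],o["orientation"],abs(o["qvel"]).max())
c=eyes.camera_info("scene");E=np.linalg.inv(c["extrinsics"])
for q in((*o["tcp_pos"],1),(.533,-.224,.02,1)):
    p=np.array(c["mtx"])@(E@q)[:3];print((p/p[2]).round(1))
E
```

```text
[ 0.53292287 -0.22406516  0.15653003] [-2.11483120e+00 -2.32308170e+00 -1.57263147e-04] 0.0019573535308992315
[248.5 164.8   1. ]
[251.4 206.6   1. ]
```

View pics/a4.png

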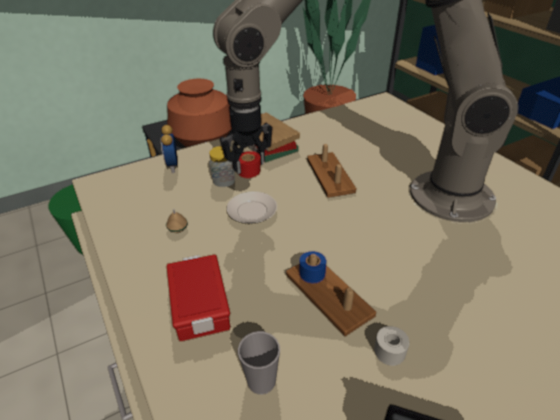

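The picture shows the red roll level at (249,163), right where its centre should project, above the saucer at (251,209). Blue is on its post at (312,267), and nothing else has moved.

```bash
python3 -c "
from bench import r
print(r.hand_in())"
```

```text
the job is handed in; nothing more can be done
None
```

The job is handed in: the red roll is off its post and held level and still, its middle about 15 cm above the saucer's centre, and the pictures show the stand, the blue roll and everything else where they were.

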